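# Post a sawn wooden house through the dust flap

### The arm

A 6-joint arm with a two-finger parallel gripper is mounted at the origin on the work surface. World frame = base frame: x ahead of the robot, y to its left, z up, the work surface at z = 0. Lengths are in m, angles in degrees, forces in N, time in s.
With the tool pointing down it reaches from about 0.325 to 0.85 m from the base axis. Payload 15.5 kg.
Tool frame: the origin (TCP) lies on the centre line of the jaws, within the pads' length; the fingertips stand 19 mm ahead of it and the grasp point (between the pads) is the TCP; z points along the fingers, y is the line along which they close (so a half turn about z gives the same grasp; the last joint's range is limited). The gripper opens to 91 mm and grips with 3 to 60 N. Pads are 32 mm wide; open, the fingers measure 118 mm over their backs; the gripper's body (76 mm by 178 mm) begins 60 mm behind the grasp point.
Start: joints at [-74.914, 28.281, 77.091, -0, 74.628, -5.472], TCP at [0.219, -0.585, 0.233] pointing down, gripper open.
Joint ranges: [-166.48, 166.48], [-47.26, 123.95], [12.59, 153.08], [-70.14, 250.14], [6.76, 159.57], [-176.63, 176.63]. Speed limits (degrees/s): [108.29, 108.29, 147.25, 172.46, 172.46, 172.46].

### API

Orientations are given as a 3x3 rotation matrix whose columns are the frame's x, y, z axes.
In Python, from bench import arm gives the robot as it stands.
- The arm moves only by the shell command python3 -m pendant 'ROWS'. ROWS is JSON, a list of rows, each a list of 3 entries, a list of its own where there are three numbers: the finger opening in m, from 0 to 0.0912, then the shift along the tool's x, y, z in m, then the turn about the tool's z in rad. In form: [[gripper, [x, y, z], roll], ...]. A call has 1 to 12 rows; each row is the pose to reach, as a shift and turn from the pose commanded when the call began, along the tool's axes at that moment; what a row does not reach only later rows make up. A row lasts 1/10 s, in which the tool goes at most 50 mm and 8.59 degrees, less where a joint would pass 70% of its speed; a pose out of reach is approached as far as the arm can. A call with a gripper value outside its range is refused whole. The fingers move at their own pace and stop on an object; the grip force is fixed at half the most. Time passes only in rows, so rows that repeat a pose let the fingers close. It gives the time, the measured TCP pose, the force, the opening and the grip force at its end, in the units of the state.
- arm.state(): the state, without advancing time (a new reading comes with each control period).
- arm.grab_frame(name): name is "scene" or "top"; returns (picture, depth): 420x560x3 uint8, red, green, blue; 420x560 float32, m along the optical axis (not along the pixel's ray), 0 where there is no reading.
- arm.camera_model(name): a dict with "fx", "fy", "cx", "cy" (pixels), "view" (4x4, takes a point from world to camera coordinates). Camera axes: x right, y up, looking along -z (the intrinsics and any distortion apply to the point x, -y, -z); pixel columns grow to the right and rows downward; lengths in m; the calibration is good to about 2 mm. A picture is of the moment at which its call begins. camera_model takes no time and is no camera call.
- arm.job_done(): hands the job in; it is judged then, once.
The state is a dict: "t": time; "joint_positions": joint angles; "qvel": joint speeds; "effort": joint torques, N m; "ee_pos": TCP position; "tcp_rot": TCP orientation; "force": force on the tool from outside, world axes, zero at the start; "moment": the same for the moment, N m; "width": finger opening in m; "gripper_force": force on a finger pad.
Only numpy, scipy, OpenCV 4.12 (cv2) and the standard library are available. Lean on these libraries where they do the work, as an engineer would, in place of code of your own. Each camera call takes 0.05 s, during which the arm holds its last target. There are 200 camera calls.

### The job

Push the house-shaped wooden piece along the tray, in under the hanging flap, until it drops into the bin behind; then draw back so that the flap hangs shut again. Only push it with the fingers: do not lift it off the tray, and leave the other things on the bench where they stand.

Things in the scene. Friction and masses are not known exactly. Their poses are not given: they have to be found in the camera images.
- dropbox: Plywood drop box screwed to the bench, feed tray in front. Origin on the bench (z = 0) under the middle of the flap; x points from the tray into the bin, y along the flap, z up. Tray: flat, no fences, top 90 mm above the bench, x = -170 to +12 mm, y = -110 to +110 mm; its last 12 mm, past the flap, are the sill, where the floor ends.
- sill (a point): Point on the tray's top in the middle of the doorway, straight under the flap; axes as the drop box. Doorway (plane x = 0): 100 mm wide, plywood jambs 12 mm thick (x = -6 to +6) either side, out to y = -110 and +110 mm. 55 mm of free height under the hinge rod.
- rod (a point): Middle of the steel hinge rod (6 mm thick, along y), 58 mm above the tray. No part of the box is more than 9 mm above it. A tool tilted 25 to 45 degrees, fingertips leading towards the bin, gets its tips 10 to 20 mm past the flap plane under the rod while its body stays above the lid.
- bin (a point): Middle of the bin's floor, a rubber mat 82 mm below the tray. The bin reaches from the sill's edge (74 mm before this point in x) to 74 mm after it, 200 mm wide; plywood walls, clear plastic back and lid; the lid's top face is 65 mm above the tray, screw heads 2 mm more; the lid runs from 6 mm past the flap plane on.
- flap (a joint): Aluminium flap (94 mm wide, 3 mm thick, 25 g) hanging in the doorway from the rod, lower edge 6 mm above the tray. 0 = hanging shut; grows as it swings into the bin (rad, stop at 1.4); cannot swing towards the tray. Falls shut by its own weight. Under 1 N on its lower part opens it; the piece pushed against it opens it too and passes below it.
- house: Wooden house shape, 18 mm thick, flat on the tray, 73 mm long, 46 wide, about 45 g. Origin mid-length, underside; x points to the roof tip (x = +36.5 mm; slopes start at +13.5), flat base edge at x = -36.5, sides at y = -23, +23. Roof roughly towards the flap, often off to one side. Pushed on until its base edge is at the flap plane or a little past it, it tips over the sill's edge and drops in.
- wheel: Bystander: round wooden disc, 52 mm across, 18 mm thick, lying on the bench. Origin under its middle.
- chuck_key: Bystander: steel T-shaped drill chuck key, 80 mm long, 60 mm wide, 16 mm high, lying on the bench. Origin under its stem's middle.
- glue: Bystander: white bottle 48 mm across, 110 mm high, standing on the bench. Origin under its middle.
- pot: Bystander: white cup without handle, 72 mm across, 70 mm high, standing on the bench. Origin under its middle.
Mind the look-alikes: they are no part of the job. Of the things that look like the house, the middle-sized one is meant.

How it is judged:
By the outcome, as a careful person would: the job done as asked, in the order asked, and still so for the second after the job is handed in, with the robot touching nothing.
It also fails if it takes over 51 s, if anything falls off the work surface, if the arm or the gripper's body presses on something with over 40 N, if the wrist force passes 120 N, or if a joint passes its speed limit or range.

## Working session

There is one attempt and no reset: what is moved stays moved. The work goes in short steps, Python scripts to look and compute and a shell command to move; the robot and the scene stay as the last step left them, time stands still between calls to the robot, and variables do not carry over. Pictures are saved under pics/ and viewed, at most 10 in all, crops included, and the job is handed in when it is done.

```bash
mkdir -p pics; ls
python3 - <<'E'
from bench import arm
import cv2,numpy as np
for n in("scene","top"):
    p,d=arm.grab_frame(n); cv2.imwrite(f"pics/{n}0.png",p[:,:,::-1]); np.save(f"{n}_d.npy",d); np.save(f"{n}_p.npy",p)
    m=arm.camera_model(n); print(n,{k:np.round(v,4).tolist() if hasattr(v,'__len__') and not isinstance(v,str) else v for k,v in m.items()})
s=arm.state(); print(s['t'],s['ee_pos'],s['tcp_rot'],s['force'])
E
```

```text
pics
scene {'fx': 450.78989916623556, 'fy': 450.78989916623556, 'cx': 281.2278616288909, 'cy': 202.1343021235252, 'view': [[0.6236, 0.7818, -0.0027, -0.4224], [-0.5659, 0.4538, 0.6883, 0.2347], [0.5394, -0.4277, 0.7254, -1.257], [0.0, 0.0, 0.0, 1.0]]}
top {'fx': 522.4630638045635, 'fy': 522.4630638045635, 'cx': 280.2017648623584, 'cy': 209.4203618175968, 'view': [[-0.024, -0.9997, -0.0051, 0.055], [0.9967, -0.0243, 0.077, -0.6089], [-0.0771, -0.0033, 0.997, -1.2226], [0.0, 0.0, 0.0, 1.0]]}
0.1 [ 0.21939218 -0.58488433  0.23240182] [[ 9.36317436e-01  3.51154630e-01 -2.90359223e-04]
 [ 3.51154736e-01 -9.36316851e-01  1.05190560e-03]
 [ 9.75132872e-05 -1.08687857e-03 -9.99999405e-01]] [-0.56400488 -0.04094831  0.37721517]
```

View pics/scene0.png

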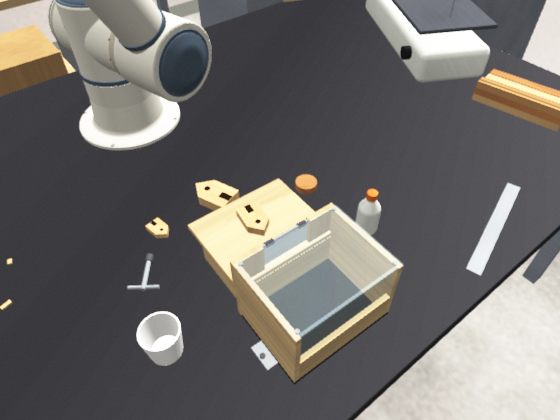

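View pics/top0.png

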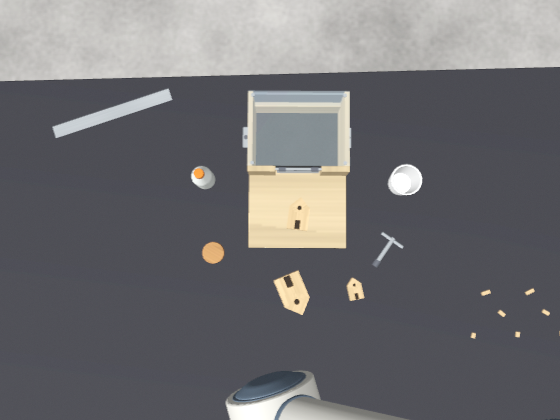

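The house-like pieces are the one on the tray at top (299,213), a large one on the bench at (292,292) and a small one at (355,289). The middle-sized one is on the tray, so I choose that and check it in a crop.

```bash
cat > h.py <<'E'
import numpy as np,cv2
from bench import arm
def ray(n,uv,z):
    m=arm.camera_model(n);V=np.array(m['view']);R,t=V[:3,:3],V[:3,3]
    d=np.array([(uv[0]-m['cx'])/m['fx'],-(uv[1]-m['cy'])/m['fy'],-1.]);c=-R.T@t;w=R.T@d
    return c+w*(z-c[2])/w[2]
E
python3 - <<'E'
from h import *
p=np.load('top_p.npy')
c=p[80:260,230:365]; cv2.imwrite('pics/crop.png',cv2.resize(c[:,:,::-1],None,fx=4.3,fy=3.3*1,interpolation=cv2.INTER_CUBIC)[:600] if 0 else cv2.resize(p[150:255,235:360][:,:,::-1],None,fx=5.6,fy=5.6,interpolation=cv2.INTER_CUBIC))
d=np.load('top_d.npy')
# tray plane corners
for uv in [(248,247),(346,247),(248,174),(346,174)]: print(uv,ray('top',uv,.09).round(4))
print(d[235,260],d[213,285],d[213,300])
E
```

```text
(248, 247) [0.5221 0.1144 0.09  ]
(346, 247) [ 0.5168 -0.1055  0.09  ]
(248, 174) [0.6874 0.1112 0.09  ]
(346, 174) [ 0.6819 -0.1111  0.09  ]
1.1720129 1.1780748 1.1593547
```

View pics/crop.png

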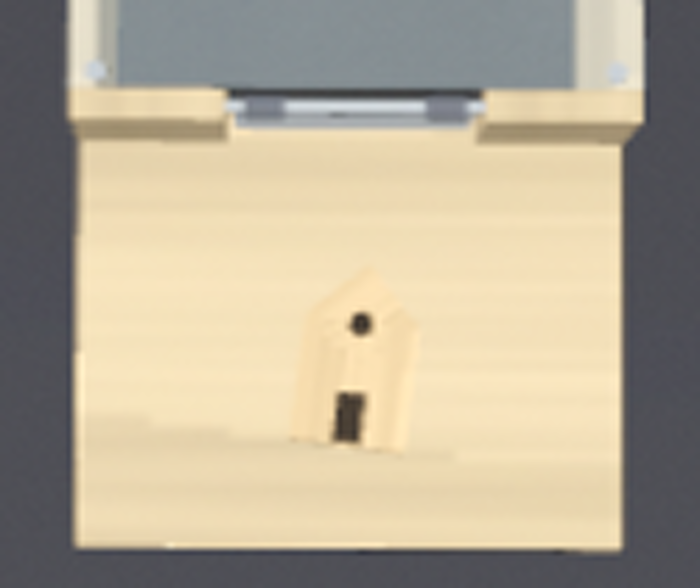

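The crop shows the middle-sized house on the tray with its roof towards the flap. The tip is at crop (367,268), the base corners at (292,437) and (407,450), and it is turned slightly to the right.

Run:
```python
from h import *
P=lambda u,v,z: ray('top',((u+.5)/5.6-.5+235,(v+.5)/5.6-.5+150),z)[:2]
fl,fr=P(76,548,.09),P(622,550,.09); jl,jr=P(78,137,.09),P(620,143,.09)
dl,dr=P(228,140,.09),P(476,143,.09)
print('front',fl,fr,np.linalg.norm(fl-fr),'jamb',jl,jr,'door',dl,dr,np.linalg.norm(dl-dr))
print('depth',np.linalg.norm(fl-jl),np.linalg.norm(fr-jr),'expected .164')
y=(fl-fr)+(jl-jr); y/=np.linalg.norm(y); yx=(jl-fl)+(jr-fr); yx/=np.linalg.norm(yx)
print('angs',np.degrees(np.arctan2(-y[0],y[1])),np.degrees(np.arctan2(yx[1],yx[0])))
x=np.array([y[1],-y[0]]); O=((fl+fr)/2+x*.170+(jl+jr)/2+x*.006)/2
print('sill',O,'yaw',np.degrees(np.arctan2(x[1],x[0])))
rl,rr=P(228,107,.148),P(485,107,.148);print('rod',(rl+rr)/2,np.linalg.norm(rl-rr))
z=.108
tip=P(367,268,z);bl=P(292,437,z);br=P(407,450,z);sl=P(305,320,z);sr=P(415,325,z)
print('len',np.linalg.norm(tip-(bl+br)/2),'wid',np.linalg.norm(bl-br),np.linalg.norm(sl-sr))
ax=tip-(bl+br)/2;print('house yaw',np.degrees(np.arctan2(ax[1],ax[0])))
for n,p in dict(tip=tip,bl=bl,br=br,sl=sl,sr=sr).items(): print(n,'boxframe',((p-O)@np.c_[x,y]).round(4),p.round(4))
```

```text
front [0.52108317 0.11405642] [ 0.51502685 -0.10468573] 0.2188259748810428 jamb [0.68722302 0.11004123] [ 0.67933901 -0.10940618] door [0.68449217 0.04927209] [ 0.68078125 -0.05113134] 0.10047198626329841
depth 0.16618835787836217 0.1643799503787056 expected .164
angs -1.8221622978971461 -1.5142851175848644
sill [ 6.88623517e-01 -2.96733647e-04] yaw -1.8221622978971461
rod [ 0.68768276 -0.00119002] 0.09906727635818684
len 0.07015304234436151 wid 0.04578870204716891 0.04370974145088554
house yaw -7.213900466731229
tip boxframe [-0.0592 -0.0066] [ 0.6292 -0.005 ]
bl boxframe [-0.1267  0.0228] [0.5627 0.0265]
br boxframe [-0.1315 -0.0228] [ 0.5565 -0.0189]
sl boxframe [-0.0802  0.0179] [0.6091 0.0202]
sr boxframe [-0.0818 -0.0257] [ 0.606  -0.0234]
```

The moves give shifts and roll only, so the tool stays vertical and the finger faces can push to just short of the rod. That puts the house's centroid about 14 mm past the sill's edge, which is enough to tip it. I'll move behind the house at height, rolled square to the flap.

```bash
python3 -m pendant '[[0.012,[0.474,-0.453,0],0.39],[0.012,[0.474,-0.453,0],0.39],[0.012,[0.474,-0.453,0],0.39],[0.012,[0.474,-0.453,0],0.39],[0.012,[0.474,-0.453,0],0.39],[0.012,[0.474,-0.453,0],0.39],[0.012,[0.474,-0.453,0],0.39],[0.012,[0.474,-0.453,0],0.39],[0.012,[0.474,-0.453,0],0.39],[0.012,[0.474,-0.453,0],0.39],[0.012,[0.474,-0.453,0],0.39],[0.012,[0.474,-0.453,0],0.39]]'
```

```text
t: 1.3
ee_pos: [0.4803, -0.043, 0.2329]
tcp_rot: [[1.0, -0.031, -0.0], [-0.031, -1.0, -0.0], [-0.0, 0.0, -1.0]]
force: [0.4, -1.3, -0.1]
width: 0.0118
gripper_force: 0.0
```

```bash
python3 -m pendant '[[0.012,[0.022,-0.049,0],0],[0.012,[0.022,-0.049,0],0],[0.012,[0.022,-0.049,0.04],0],[0.012,[0.022,-0.049,0.08],0],[0.012,[0.022,-0.049,0.1],0],[0.012,[0.022,-0.049,0.1],0],[0.012,[0.022,-0.049,0.1],0],[0.012,[0.022,-0.049,0.1],0]]'
python3 - <<'E'
from h import *
p,d=arm.grab_frame('scene'); cv2.imwrite('pics/s1.png',cv2.resize(p[150:370,160:420][:,:,::-1],None,fx=2.7,fy=2.7,interpolation=cv2.INTER_CUBIC))
E
```

```text
t: 2.1
ee_pos: [0.5042, 0.0029, 0.1342]
tcp_rot: [[1.0, -0.031, 0.002], [-0.031, -1.0, -0.0], [0.002, 0.0, -1.0]]
force: [0.5, 0.6, -1.0]
width: 0.0123
gripper_force: 0.0
```

View pics/s1.png

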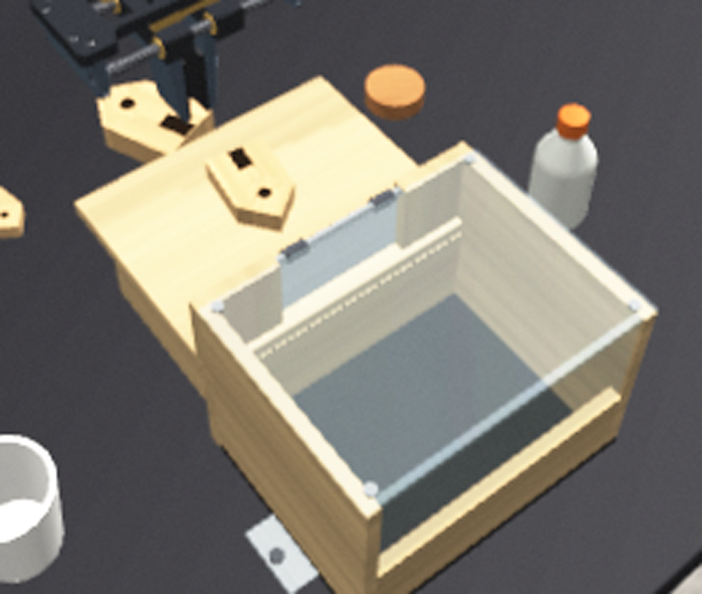

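The fingers hang behind the house's base edge at (190,100), still about 20 mm above the tray level I want. The house is at (250,188) with its roof to the flap. I'll lower the tool and push part-way.

```bash
python3 -m pendant '[[0.012,[0,0,0.019],0],[0.012,[0,0,0.019],0],[0.012,[0.02,0,0.019],0],[0.012,[0.035,0,0.019],0],[0.012,[0.045,0,0.019],0],[0.012,[0.055,0,0.019],0],[0.012,[0.065,0,0.019],0],[0.012,[0.075,0,0.019],0],[0.012,[0.085,0,0.019],0],[0.012,[0.095,0,0.019],0],[0.012,[0.1,0,0.019],0],[0.012,[0.1,0,0.019],0]]'
python3 - <<'E'
from h import *
p,d=arm.grab_frame('scene'); cv2.imwrite('pics/s2.png',cv2.resize(p[150:370,160:420][:,:,::-1],None,fx=2.7,fy=2.7,interpolation=cv2.INTER_CUBIC))
E
```

```text
t: 3.35
ee_pos: [0.604, 0.0, 0.1138]
tcp_rot: [[1.0, -0.031, 0.0], [-0.031, -1.0, -0.0], [0.0, 0.0, -1.0]]
force: [-0.5, 0.7, 0.0]
width: 0.0122
gripper_force: 0.0
```

View pics/s2.png

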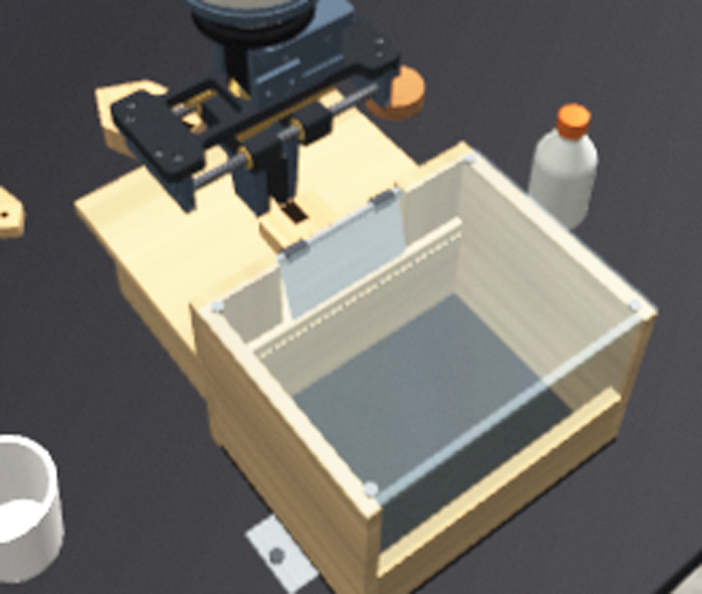

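The house now sits square against the fingers with its roof at the flap (290,225). I'll push on briskly, stopping the finger faces about 8 mm before the flap plane, then draw back.

```bash
python3 -m pendant '[[0.012,[0.01,0,0],0],[0.012,[0.03,0,0],0],[0.012,[0.06,0,0],0],[0.012,[0.06,0,0],0],[0.012,[0.06,0,0],0],[0.012,[0.06,0,0],0]]'
python3 - <<'E'
from h import *
p,d=arm.grab_frame('scene'); cv2.imwrite('pics/s3.png',cv2.resize(p[150:370,160:420][:,:,::-1],None,fx=2.7,fy=2.7,interpolation=cv2.INTER_CUBIC))
E
```

```text
t: 4.0
ee_pos: [0.6628, -0.0018, 0.1139]
tcp_rot: [[1.0, -0.031, -0.0], [-0.031, -1.0, -0.0], [-0.0, 0.0, -1.0]]
force: [-0.2, -0.3, -0.1]
width: 0.0121
gripper_force: 0.0
```

View pics/s3.png

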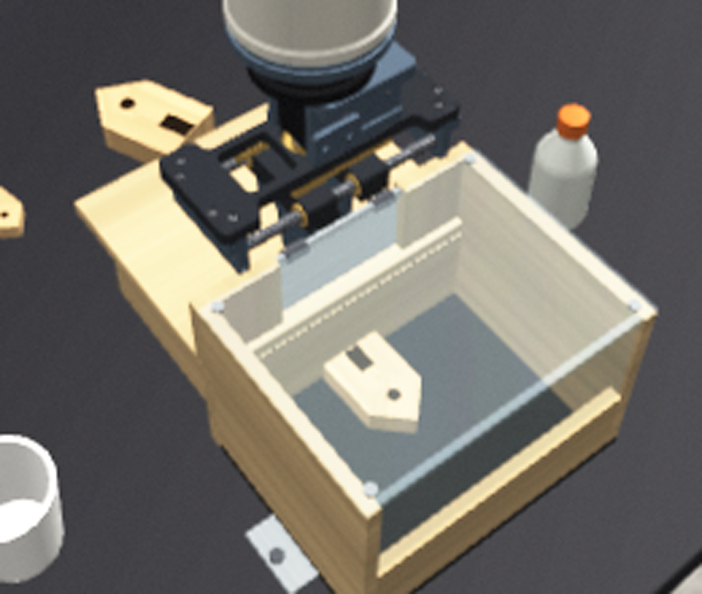

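The house is in the bin at (375,380) and the flap hangs shut at (340,250). I'll draw back and up.

```bash
python3 -m pendant '[[0.012,[-0.03,0,0],0],[0.012,[-0.06,0,0],0],[0.012,[-0.1,0,0],0],[0.012,[-0.12,0,-0.03],0],[0.012,[-0.12,0,-0.07],0],[0.012,[-0.12,0,-0.1],0],[0.012,[-0.12,0,-0.1],0],[0.012,[-0.12,0,-0.1],0],[0.012,[-0.12,0,-0.1],0],[0.012,[-0.12,0,-0.1],0]]'
python3 - <<'E'
from h import *
p,d=arm.grab_frame('scene'); cv2.imwrite('pics/s4.png',p[:,:,::-1])
E
```

```text
t: 5.05
ee_pos: [0.5427, 0.002, 0.2128]
tcp_rot: [[1.0, -0.031, -0.002], [-0.031, -1.0, 0.0], [-0.002, -0.0, -1.0]]
force: [-0.7, 0.5, -1.0]
width: 0.0119
gripper_force: 0.0
```

View pics/s4.png

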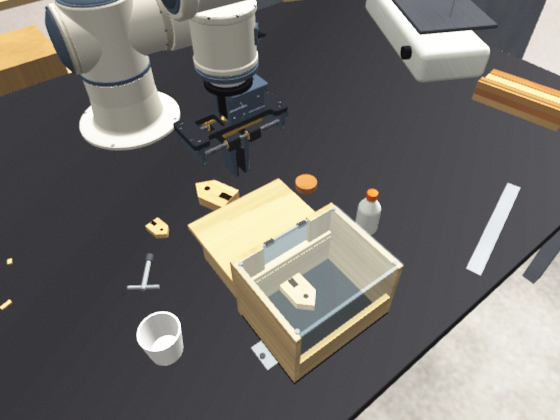

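The house lies in the bin at (298,292), the flap is shut at (287,240), the other things have not moved and the arm is clear.

```bash
python3 -c "
from bench import arm
print(arm.job_done())"
```

```text
the job is handed in; nothing more can be done
None
```

The middle-sized house piece was pushed under the flap and lies in the bin, the flap hangs shut, nothing else was moved, and the job was handed in at about 5 s on the robot's clock.

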